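# Clamp a bearing to its set torque

## Robot

A 6-joint arm with a two-finger parallel gripper is mounted at the origin on the work surface. World frame = base frame: x ahead of the robot, y to its left, z up, the work surface at z = 0. Lengths are in mm, angles in rad, forces in N, time in s.
With the tool pointing down it reaches from about 300 to 950 mm from the base axis. Payload 3.1 kg.
Tool frame: the origin (TCP) lies midway between the tips of the shut fingers; the grasp point (between the pads) lies robot.hold_point_z behind it (robot.hold_point_z is the distance from the TCP to the grasp point, in mm); z points along the fingers, y is the line along which they close (so a half turn about z gives the same grasp; the last joint's range is limited). The gripper opens to 85 mm and grips with 20 to 120 N. Pads are 22 mm wide; open, the fingers measure 114 mm over their backs; the gripper's body (76 mm by 85 mm) begins 54 mm behind the grasp point. The pads swing forward as they close: fully open they stand 13 mm farther back than shut.
Start: joints at [1.22, 0.308, 1.634, -0, 1.2, -0.07], TCP at [173.229, 600.52, 231.272] pointing down, gripper open.
Joint ranges: [-3.06, 3.06], [-0.79, 1.96], [0.05, 2.63], [-1.19, 4.34], [0.05, 2.64], [-2.94, 2.94]. Speed limits (rad/s): [2.79, 2.79, 3.14, 3.14, 3.14, 3.14].

## Interface

Orientations are given as a unit quaternion [w, x, y, z].
In Python, from workcell import robot, optics gives the robot as it stands.
- The arm moves only by the tool step_arm, never from a script. Its argument "motion" is a list of rows, each a list of 7 numbers: the shift along the world's x, y, z in m, then the turn, a rotation vector about the world's x, y, z in rad, then the opening, from 0 (shut) to 1 (fully open). A call has 1 to 12 rows; each row is the pose to reach, as a shift and turn from the pose commanded when the call began; what a row does not reach only later rows make up. A row lasts 1/8 s, in which the tool goes at most 62.5 mm and 10.7 degrees, less where a joint would pass 70% of its speed; a pose out of reach is approached as far as the arm can. A call with a gripper value outside its range is refused whole. The fingers move at their own pace and stop on an object; the grip force is fixed at half the most. Time passes only in rows, so rows that repeat a pose let the fingers close. It gives the time, the measured TCP pose, the force, the opening and the grip force at its end, in the units of the state.
- robot.observe(): the state, without advancing time (a new reading comes with each control period).
- optics.snapshot(name): name is "side" or "top"; returns the picture (420x560x3 uint8, blue, green, red); there is no depth.
- optics.get_calibration(name): a dict with "fx", "fy", "cx", "cy" (pixels), "k1" (the pictures are not rectified: a ray, as slopes to the right and down, at radius r is drawn at 1 + k1 r^2 times it, then the intrinsics apply), "rvec" (rotation vector, rad) and "tvec" (3), from world to camera coordinates, as OpenCV has them. Camera axes: x right, y down, z forward; pixel columns grow to the right and rows downward; lengths in mm; the calibration is good to about 2 mm. A picture is of the moment at which its call begins. get_calibration takes no time and is no camera call.
- robot.job_done(): hands the job in; it is judged then, once.
The state is a dict: "time_s": time; "joint_pos": joint angles; "joint_vel": joint speeds; "joint_efforts": joint torques, N m; "eef_pos": TCP position; "tool_rot": TCP orientation; "contact_force": force on the tool from outside, world axes, zero at the start; "ft_torque": the same for the moment, N m; "opening": opening from 0.0 (shut) to 1.0 (fully open); "grasp_force": force on a finger pad.
Only numpy, scipy, OpenCV 4.12 (cv2) and the standard library are available. Lean on these libraries where they do the work, as an engineer would, in place of code of your own. Each camera call takes 0.05 s, during which the arm holds its last target. There are 200 camera calls.

## Task

Lay the steel bearing ring gently and flat in the nest of the blue V-clamp and let go of it. Then turn the orange torque knob clockwise until its slip clutch clicks, once or at most twice, and stop there, leaving the bearing clamped and the other parts where they are.

Things in the scene. Friction and masses are not known exactly. Their poses are not given: they have to be found in the camera images.
- bearing: The part to clamp: plain bright steel bearing ring, outer diameter 52, bore 30, height 18, about 0.16 kg (0.11 to 0.22). Origin at the centre of its underside, z up along its axis. Starts lying flat on the table, one of three parts whose places are shuffled.
- vise: V-clamp fixed to the table: blue bed 220 x 100 x 18 thick, from x = -140 to +80 in its frame, with a grey gearbox (60 x 64, top at z = 42) at x = -100 under the orange knob. Origin on the table below the nest's centre; x points from knob (-100) past jaw and nest (0) to the steel V-stop, z up. Jaw and stop tops are at z = 39.
- nest (a point): Centre of the nest on top of the bed, 18 above the table; axes as the vise. Put the bearing's underside centre here: then the free gap along x is 3.5 to the jaw and 3.5 to 12.5 to the hand-set, unmeasured stop, against which the jaw pushes it. Jaw and stop bar the x sides; the bed beyond y = +26 and -26 is clear, so fingers go on the bearing's +y and -y sides.
- jaw: Sliding aluminium V-jaw of the clamp, driven by the knob through a rack, moving along the vise's +x by 8 mm per radian of spindle. Origin coincides with the vise's origin when fully open (as at the start).
- knob_grip (a point): On the vertical axis of the round fluted orange knob (diameter 44, from 48 to 76 above the table), 63 above the table; grip it at any angle, turn in strokes. Nothing stands higher than 48 within 90 around. Clockwise from above closes the jaw, seating the bearing after 0.8 to 2.2 rad; runs at about 0.22 N m, climbs to 0.40 as the clutch slips, falls near zero as it clicks.
- clutch_knob (a joint): Slip of the knob against its spindle, rad: 0 at the start, growing clockwise only when the clutch slips. One click per 0.35 rad; the first click's crest is passed at 0.17. It stays where it is left, and the clamp does not run back when the knob is let go. A grip of about 30 N turns it through the click without slipping.
- spindle (a joint): Turn of the spindle (thin steel disc with a red mark under the knob), rad, 0 with the jaw fully open, growing clockwise. The knob's whole turn is spindle plus clutch slip.
- spacer: Bystander: brass spacer ring, outer diameter 58, height 12, lying flat on the table. Leave alone. Origin at the centre of its underside.
- hub: Bystander: dark splined hub, diameter 60, height 42, standing on the table. Leave alone. Origin at the centre of its underside.
Mind the look-alikes: they are no part of the job. What is shaped like the bearing but purple or red is not meant. Of the things shaped like the vise, the blue one is meant.

How it is judged (in metres and radians):
On the way, in this order (a step that is already met when the one before it is completed fails the run):
1. the bearing lies flat in the nest, let go, and the clutch has not slipped (horizontal distance between bearing and nest below 0.012 m and distance between bearing and nest below 0.0125 m and angle between bearing's own z axis and vertical below 0.06 rad and contact force between the fingers and bearing below 0.3 N and value of joint clutch_knob below 0.15 rad), for 0.2 s.
2. the bearing is clamped and the clutch has clicked (contact force between jaw and bearing above 6 N and value of joint clutch_knob above 0.2 rad), for 0.2 s.
At the end, for the whole second after the job is handed in: The bearing lies flat on the bed (within 3 mm of height, 0.06 rad) within 16 mm of the nest point, at rest and clamped by the jaw with more than 6 N, the clutch has slipped between 0.2 and 0.85 rad (one or two clicks), and the robot has let go (all of step 2 and horizontal distance between bearing and nest below 0.016 m and z of bearing in the frame of nest between -0.003 and 0.003 m and angle between bearing's own z axis and vertical below 0.06 rad and linear speed of bearing below 0.01 m/s and value of joint clutch_knob below 0.85 rad); the robot touches nothing.
It fails at once if the clutch is ratcheted on beyond two clicks (slip over 0.85 rad) (value of joint clutch_knob above 0.85 rad).
It fails at once if the brass spacer or the splined hub is pushed more than 20 mm (distance of any of spacer, hub from where it was at the start of the episode above 0.02 m).
It fails at once if the clamp is struck or leaned on by the robot with more than 40 N (contact force between the arm and vise above 40 N).
It fails at once if the bearing is pressed or slammed into the clamp with more than 100 N (contact forces summed) (contact force between vise and bearing above 100 N).
It fails at once if the bearing is dropped or thrown into the nest (faster than 0.4 m/s just above it) (horizontal distance between bearing and nest below 0.03 m and z of bearing in the frame of nest below 0.03 m and linear speed of bearing above 0.4 m/s).
It also fails if it takes over 72 s, if anything falls off the work surface, if the arm or the gripper's body presses on something with over 40 N, if the wrist force passes 120 N, or if a joint passes its speed limit or range.

## Working session

There is one attempt and no reset: what is moved stays moved. The work goes in short steps, Python scripts to look and compute and a tool call to move; the robot and the scene stay as the last step left them, time stands still between calls to the robot, and variables do not carry over. Pictures are saved under pics/ and viewed, at most 10 in all, crops included, and the job is handed in when it is done.

Besides the shell and the picture viewer there is one more tool, called after "Emit:" as name([rows], argument=value, ...), one row to a line, values as JSON. step_arm: Moves the arm, as the interface text tells. Its arguments: {"type":"object","properties":{"motion":{"type":"array","items":{"type":"array","items":{"type":"number"}}}},"required":["motion"]}

```bash
mkdir -p pics; ls; python3 - <<'E'
from workcell import robot, optics
import cv2
s=robot.observe(); print(s, robot.hold_point_z)
for n in("top","side"):
    print(n,optics.get_calibration(n)); cv2.imwrite(f"pics/{n}0.png",optics.snapshot(n))
E
```

```text
pics
{'time_s': 0.0, 'joint_pos': array([ 1.22030976e+00,  3.09004290e-01,  1.63519236e+00, -2.17882502e-05,
        1.19973635e+00, -6.96679072e-02]), 'joint_vel': array([ 0.00084909,  0.00131578, -0.0006278 , -0.00058163,  0.0010589 ,
        0.00062504]), 'joint_efforts': array([ 4.17958499e-04, -4.15252054e+01, -2.76667750e+01,  2.21828391e-04,
        9.94574890e-03,  1.26044634e-05]), 'eef_pos': array([172.93937639, 599.72715281, 230.04478416]), 'tool_rot': array([-2.34097081e-04,  1.39944407e-01,  9.90158671e-01, -1.14656048e-03]), 'contact_force': array([ 0.12473585, -0.29899007, -0.4620757 ]), 'ft_torque': array([ 0.03051295, -0.00046475, -0.02695815]), 'grasp_force': 0.0, 'opening': 1.0000829390140495} 18.700000000000003
top {'fx': 442.535186350997, 'fy': 442.535186350997, 'cx': 282.3730631987103, 'cy': 210.9048631483458, 'k1': -0.07952960749492659, 'rvec': array([ 2.14381019, -2.18548566,  0.0962549 ]), 'tvec': array([116.7262055 , 471.05529621, 927.16390609])}
side {'fx': 403.4888233171188, 'fy': 403.4888233171188, 'cx': 279.4849766613813, 'cy': 205.0454400700717, 'k1': 0.0020260595076848614, 'rvec': array([ 2.13066611, -0.26672932,  0.16767311]), 'tvec': array([-427.1396227 ,  183.45778761,  599.78128922])}
```

View pics/top0.png

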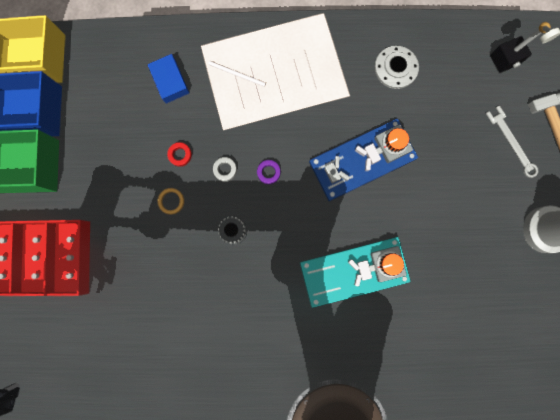

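View pics/side0.png

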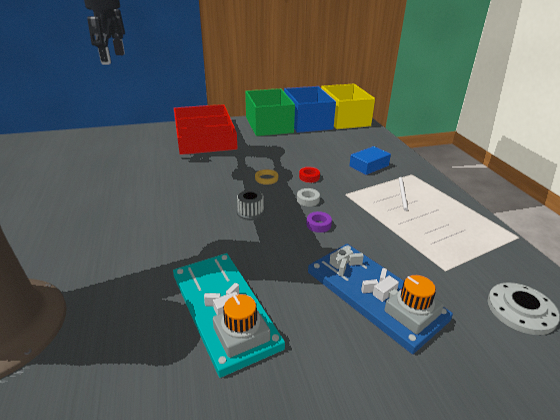

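Candidates, top view: the pale steel ring at (224,169), the red ring at (179,153), the purple ring at (268,171), the brass spacer at (171,201), the hub at (232,230) and the grey flange at (397,67). I choose the ring at (224,169). For the vise, I choose the blue one at (364,160) over the teal one at (357,270). Next I'll measure both and check them in a crop.

```bash
cat > h.py <<'E'
import numpy as np, cv2
from workcell import robot, optics
def cam(n):
    c=optics.get_calibration(n); K=np.array([[c['fx'],0,c['cx']],[0,c['fy'],c['cy']],[0,0,1]])
    R=cv2.Rodrigues(c['rvec'])[0]; return K,np.array([c['k1'],0,0,0]),R,c['tvec'],-R.T@c['tvec'],c['rvec']
def plane(n,px,z):
    K,d,R,t,C,_=cam(n); p=cv2.undistortPoints(np.float64(px).reshape(-1,1,2),K,d).reshape(-1,2)
    v=np.c_[p,np.ones(len(p))]@R; return C+v*((z-C[2])/v[:,2])[:,None]
def pix(n,P):
    K,d,R,t,C,r=cam(n); return cv2.projectPoints(np.float64(P).reshape(-1,1,3),r,t,K,d)[0].reshape(-1,2)
def mask(img,lo,hi,roi):
    m=cv2.inRange(cv2.cvtColor(img,cv2.COLOR_BGR2HSV),lo,hi); o=np.zeros_like(m)
    x0,y0,x1,y1=roi; o[y0:y1,x0:x1]=m[y0:y1,x0:x1]; return o
def big(m):
    return max(cv2.findContours(m,cv2.RETR_EXTERNAL,cv2.CHAIN_APPROX_NONE)[0],key=cv2.contourArea)
E
python3 - <<'E'
from h import *
T=cv2.imread("pics/top0.png");S=cv2.imread("pics/side0.png")
print("cams",cam("top")[4],cam("side")[4])
for n,I,roi in(("top",T,(205,150,244,188)),("side",S,(293,184,325,210))):
    c=big(mask(I,(0,0,120),(180,70,255),roi)); e=cv2.fitEllipse(c)
    print(n,"ring",e)
    for z in(9,18): 
        P=plane(n,c.reshape(-1,2),z)[:,:2]; print(z,cv2.minEnclosingCircle(P.astype(np.float32)), P.min(0),P.max(0))
for n,I,roi in(("top",T,(370,110,425,165)),("side",S,(395,265,445,320))):
    m=mask(I,(5,150,120),(22,255,255),roi); c=big(cv2.morphologyEx(m,cv2.MORPH_CLOSE,np.ones((5,5)))); print(n,"knob",cv2.fitEllipse(c))
    P=plane(n,c.reshape(-1,2),76)[:,:2].astype(np.float32);print(cv2.minEnclosingCircle(P))
m=mask(T,(100,120,50),(125,255,255),(300,110,430,210)); c=cv2.convexHull(np.vstack([q for q in cv2.findContours(m,0,1)[0] if cv2.contourArea(q)>20]))
P=plane("top",c.reshape(-1,2),18)[:,:2].astype(np.float32); r=cv2.minAreaRect(P);print("bed",r,cv2.boxPoints(r))
a=cv2.resize(T[135:215,150:290],None,fx=4,fy=4,interpolation=2);b=cv2.resize(T[110:210,300:430],None,fx=4,fy=4,interpolation=2)
b=b[:,:];o=np.zeros((600,800,3),np.uint8)
a=cv2.resize(T[140:205,150:290],(400,186),interpolation=2);o[:186,:400]=a;o[190:590,:520]=b
s=cv2.resize(S[230:350,300:460],(280,210));o[:210,520:800]=s
cv2.imwrite("pics/crop1.png",o)
E
```

```text
cams [378.07740356  97.90829129 970.88745553] [ 302.26873786 -498.59672956  485.67223864]
top ring ((223.91888427734375, 168.69444274902344), (22.589080810546875, 23.254451751708984), 176.6786346435547)
9 ((571.152099609375, 235.25784301757812), 26.947158813476562) [545.6685401  210.78359761] [597.73920268 259.76271054]
18 ((569.345703125, 233.9725341796875), 26.695058822631836) [544.1004562  209.72746807] [595.68391422 258.24830284]
side ring ((307.0655517578125, 196.2316131591797), (17.628787994384766, 22.36857795715332), 79.93338012695312)
9 ((570.0375366210938, 236.65835571289062), 39.10689926147461) [540.59885851 199.88777119] [599.85939886 273.67013478]
18 ((564.9818115234375, 222.77606201171875), 38.368499755859375) [536.09897177 186.69975645] [594.24061989 259.08904275]
top knob ((397.5682678222656, 138.90330505371094), (19.966793060302734, 21.969696044921875), 37.2806396484375)
((612.2386474609375, -134.6119384765625), 24.7928409576416)
side knob ((417.56365966796875, 291.2684020996094), (31.940780639648438, 33.428749084472656), 2.9819729328155518)
((604.7711181640625, -147.813232421875), 35.04865646362305)
bed ((585.3243408203125, -71.73578643798828), (101.18772888183594, 220.71827697753906), 24.66511344909668) [[ 493.29214     7.440941]
 [ 585.40094  -193.13956 ]
 [ 677.35657  -150.9125  ]
 [ 585.24774    49.667984]]
```

View pics/crop1.png

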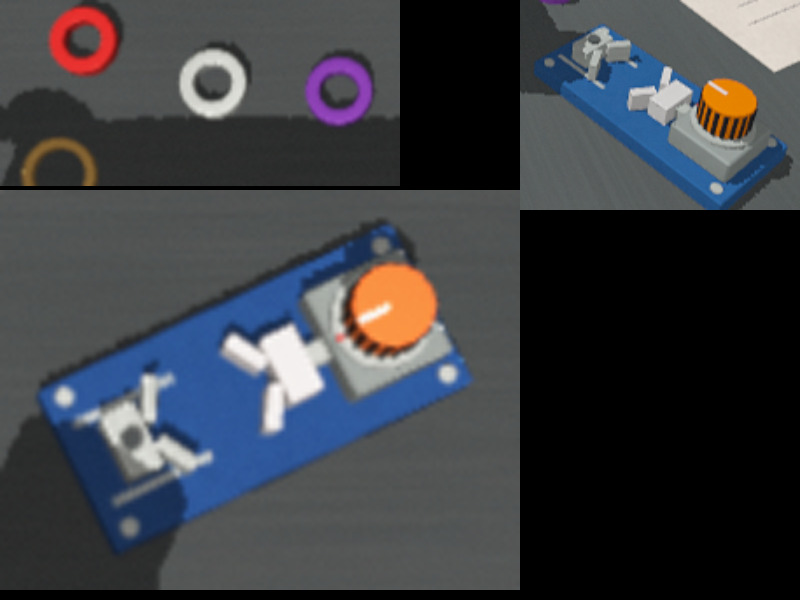

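The crop confirms the plain steel ring. The blue vise's knob end is at the right in the picture (top pixel (398,139)), and the stop is at about (332,170). The bed measures 101 x 221 mm, against 100 x 220 given. The knob found from the bed, (614,-135), agrees with the knob pixel, so the nest is at about (573,-45).

Now I'll move above the bearing with the fingers along the vise's y line.

Emit:
step_arm([
  [0.397,-0.365,-0.11,0,0,-0.859,1],
  [0.397,-0.365,-0.11,0,0,-0.859,1],
  [0.397,-0.365,-0.11,0,0,-0.859,1],
  [0.397,-0.365,-0.11,0,0,-0.859,1],
  [0.397,-0.365,-0.11,0,0,-0.859,1],
  [0.397,-0.365,-0.11,0,0,-0.859,1],
  [0.397,-0.365,-0.11,0,0,-0.859,1],
  [0.397,-0.365,-0.11,0,0,-0.859,1],
  [0.397,-0.365,-0.11,0,0,-0.859,1],
  [0.397,-0.365,-0.11,0,0,-0.859,1],
  [0.397,-0.365,-0.11,0,0,-0.859,1],
  [0.397,-0.365,-0.11,0,0,-0.859,1],
])

```text
time_s: 1.6
eef_pos: [569.2, 236.6, 121.3]
tool_rot: [-0.0, 0.539, 0.842, -0.0]
contact_force: [1.1, 1.6, -0.8]
opening: 1.001
grasp_force: 0.0
```

```bash
python3 - <<'E'
from h import *
s=robot.observe(); print(s['time_s'],s['eef_pos'],s['tool_rot'],s['joint_pos'])
T=optics.snapshot("top");S=optics.snapshot("side");cv2.imwrite("pics/top1.png",T);cv2.imwrite("pics/side1.png",S)
# knob top face only (bright)
T0=cv2.imread("pics/top0.png")
o=np.zeros((600,800,3),np.uint8);o[:300,:400]=cv2.resize(T,(400,300));o[:600,400:]=cv2.resize(S[60:360,200:400],(400,600));cv2.imwrite("pics/c2.png",o)
for lo in(200,230):
    m=mask(T0,(5,100,lo),(25,255,255),(370,110,425,165)); q=big(m);P=plane("top",q.reshape(-1,2),76)[:,:2].astype(np.float32);print(lo,cv2.minEnclosingCircle(P),cv2.fitEllipse(P))
# vise recheck with the arm's shadow elsewhere
m=mask(T,(100,120,40),(125,255,255),(300,110,430,210)); c=cv2.convexHull(np.vstack([q for q in cv2.findContours(m,0,1)[0] if cv2.contourArea(q)>20]))
P=plane("top",c.reshape(-1,2),18)[:,:2].astype(np.float32); print("bed",cv2.minAreaRect(P))
E
```

```text
1.6 [569.17665549 236.58860262 121.34612456] [-2.75958195e-04  5.38881332e-01  8.42381641e-01 -7.27063871e-05] [ 3.23134424e-01  4.12594248e-01  1.73362774e+00  4.03219156e-04
  9.95830320e-01 -1.09664077e-01]
200 ((614.6245727539062, -136.28709411621094), 21.87818145751953) ((614.5560913085938, -135.93499755859375), (41.037071228027344, 42.006248474121094), 35.83259201049805)
230 ((614.6104125976562, -135.96282958984375), 21.133760452270508) ((614.632568359375, -136.07984924316406), (40.15110778808594, 40.97922897338867), 43.6152458190918)
bed ((585.2642211914062, -71.76820373535156), (100.8734130859375, 220.55577087402344), 24.786758422851562)
```

View pics/c2.png

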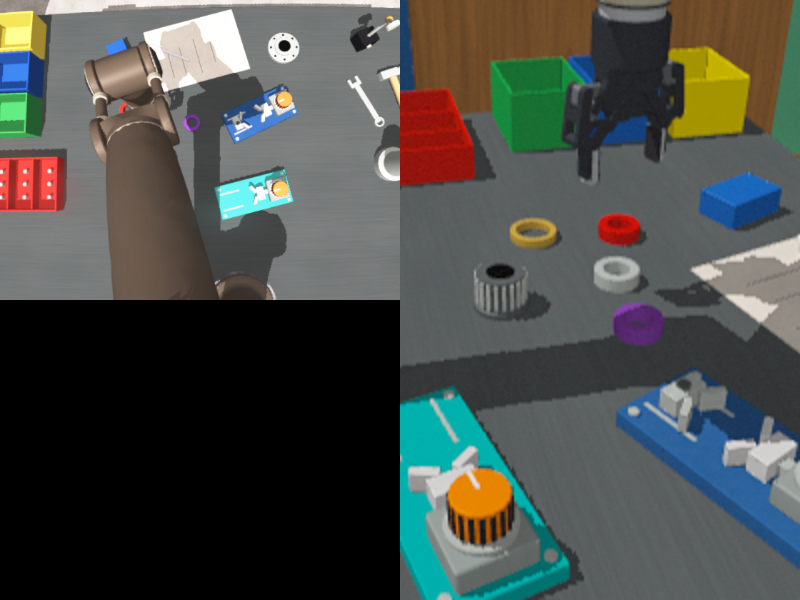

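The gripper is above the bearing: in the side crop the fingers straddle the steel ring at (617,272), and the hub and spacer are clear. I'll descend in two stages.

Emit:
step_arm([
  [0,0,-0.03,0,0,0,1],
  [0,0,-0.06,0,0,0,1],
  [0,0,-0.08,0,0,0,1],
  [0,0,-0.1,0,0,0,1],
  [0,0,-0.1,0,0,0,1],
  [0,0,-0.1,0,0,0,1],
  [0,0,-0.1,0,0,0,1],
  [0,0,-0.1,0,0,0,1],
])

```text
time_s: 2.7
eef_pos: [571.0, 235.7, 22.2]
tool_rot: [0.001, 0.54, 0.842, 0.001]
contact_force: [0.5, -0.4, 0.7]
opening: 0.996
grasp_force: 0.0
```

```bash
python3 - <<'E'
from h import *
s=robot.observe(); print(s['eef_pos'],s['contact_force'],s['tool_rot'])
S=optics.snapshot("side");print(pix("side",[[570.3,235.5,9],s['eef_pos']]))
c=big(mask(S,(0,0,120),(180,70,255),(293,184,325,210)));print(cv2.fitEllipse(c))
cv2.imwrite("pics/s3.png",cv2.resize(S[130:230,240:373],(798,600),interpolation=2))
E
```

```text
[570.97846489 235.73699973  22.245849  ] [ 0.47176999 -0.3511386   0.67381574] [5.42814208e-04 5.39561176e-01 8.41945946e-01 6.82883875e-04]
[[307.92395757 196.45554281]
 [308.49796544 191.33825551]]
((307.22381591796875, 196.1624298095703), (17.04290771484375, 19.838951110839844), 72.71060943603516)
```

View pics/s3.png

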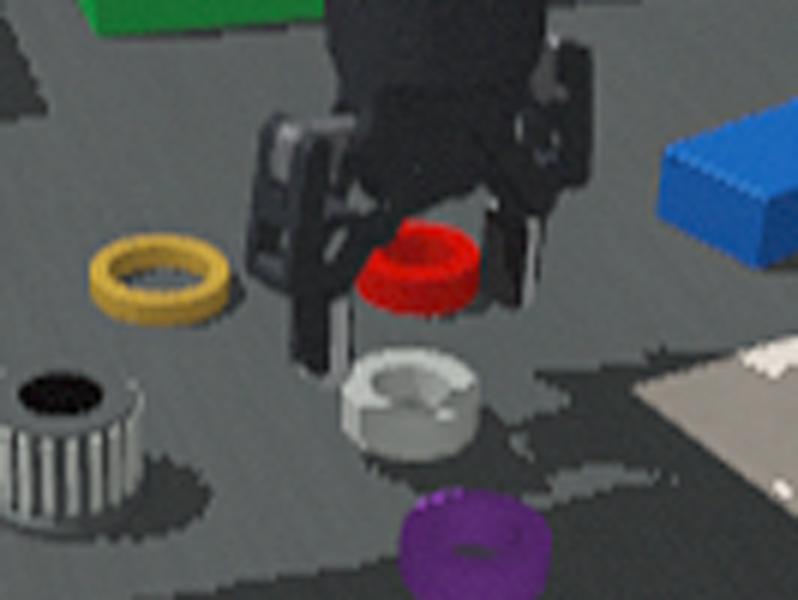

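The open fingers stand either side of the steel ring (centre about (411,400) in the crop) and nothing else is near. I'll descend and close.

Emit:
step_arm([
  [0,0,-0.012,0,0,0,1],
  [0,0,-0.022,0,0,0,1],
  [0,0,-0.022,0,0,0,1],
  [0,0,-0.022,0,0,0,0.4],
  [0,0,-0.022,0,0,0,0.4],
  [0,0,-0.022,0,0,0,0.4],
  [0,0,-0.022,0,0,0,0.4],
  [0,0,-0.022,0,0,0,0.4],
])

```text
time_s: 3.75
eef_pos: [571.1, 235.8, 0.2]
tool_rot: [0.001, 0.54, 0.842, 0.001]
contact_force: [0.9, -0.6, 5.6]
opening: 0.584
grasp_force: 62.7
```

Gripped with 62.7 N. I'll lift and carry it to above the nest.

Emit:
step_arm([
  [0,0,0.03,0,0,0,0.4],
  [0,0,0.07,0,0,0,0.4],
  [0,0,0.12,0,0,0,0.4],
  [0.001,-0.05,0.12,0,0,0,0.4],
  [0.001,-0.1,0.12,0,0,0,0.4],
  [0.001,-0.15,0.12,0,0,0,0.4],
  [0.001,-0.2,0.12,0,0,0,0.4],
  [0.001,-0.25,0.12,0,0,0,0.4],
  [0.001,-0.28,0.12,0,0,0,0.4],
  [0.001,-0.28,0.08,0,0,0,0.4],
  [0.001,-0.28,0.08,0,0,0,0.4],
  [0.001,-0.28,0.08,0,0,0,0.4],
])

```text
time_s: 5.25
eef_pos: [570.9, -44.1, 79.2]
tool_rot: [-0.0, 0.539, 0.842, -0.0]
contact_force: [0.2, -0.1, 0.0]
opening: 0.585
grasp_force: 62.9
```

```bash
python3 - <<'E'
from h import *
s=robot.observe(); print(s['eef_pos'],s['contact_force'],s['grasp_force'],s['opening'])
S=optics.snapshot("side");e=s['eef_pos']
X=np.array([-.418,.908,0]);N=np.array([572.6,-45,18])
print("bearing expect",pix("side",[[e[0],e[1],e[2]+9]]),"nest",pix("side",[N]))
cv2.imwrite("pics/s4.png",cv2.resize(S[160:340,280:460],(600,600),interpolation=2))
E
```

```text
[570.92950601 -44.08954883  79.17268538] [ 0.16877451 -0.11679643  0.03647341] 62.90391655638814 0.585098066063733
bearing expect [[365.70967407 243.42477979]] nest [[361.37955297 276.42268163]]
```

View pics/s4.png

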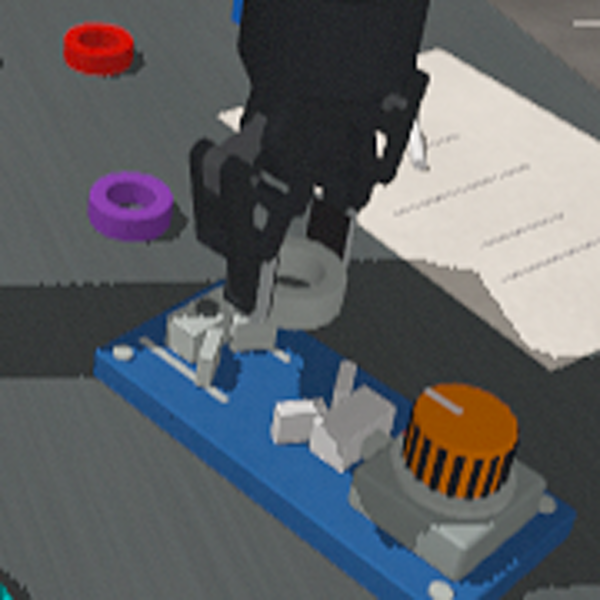

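The bearing hangs level, with its visible right edge at crop (350,285). That looks a few pixels right of where I expected, so I'll measure its silhouette against the predicted one.

```bash
cat >> h.py <<'E'
def ring(n,c,z,h=18,r=26):
    t=np.linspace(0,2*np.pi,180); return np.vstack([pix(n,np.c_[c[0]+r*np.cos(t),c[1]+r*np.sin(t),0*t+zz]) for zz in(z,z+h)])
E
python3 - <<'E'
from h import *
S=optics.snapshot("side");e=robot.observe()['eef_pos']
roi=(350,225,392,262)
m=mask(S,(0,0,60),(180,60,255),roi)
H=ring("side",e,e[2]-.2);print("pred right",H[:,0].max(),"low",H[:,1].max(),H[H[:,1].argmax()])
g=cv2.cvtColor(S,cv2.COLOR_BGR2GRAY)
for r in range(236,252,3): print(r,g[r,375:392])
for c in(366,369,372,375): print(c,g[250:268,c])
# reference: before grasp, ring on the table
S0=cv2.imread("pics/side0.png"); c=big(mask(S0,(0,0,120),(180,70,255),(293,184,325,210))).reshape(-1,2);print(c.min(0),c.max(0));H=ring("side",(571.1,235.8),0);print(H.min(0),H.max(0))
E
```

```text
pred right 384.09775228508727 low 257.72995802950356 [368.88441949 257.72995803]
236 [113 112 112 111 111 114  94  43  50 123 104  94  95  95  96  95  93]
239 [105 101 101 112 110 111 110 111 112 116  49  49  53  52  53  55  52]
242 [101  95  91 110 112 113 111 109 113 109  51  56  54  53  53  54  54]
245 [107 112 110 110 111 113 111 114 119  70  51  54  55  52  58  53  54]
248 [113 115 117 119 121 119 117 113 105  46  51  54  53  55  54  53  56]
251 [122 120 119 118 117 114 115 107  55  54  51  54  55  51  53  54  55]
366 [122 120 121 121 122 121 126 111  72  51  52  51  54  49  71  86 138 166]
369 [125 122 121 121 122 123 122 125 102  48  50  52  50  51  51  51  75  91]
372 [127 123 124 124 122 122 121 116  86  46  51  56  51  51  51  52  51  51]
375 [122 122 123 124 121 122 124 105  58  52  53  49  49  53  51  50  51  52]
[297 188] [319 205]
[296.57618918 187.11743534] [320.01414903 205.92269312]
```

The silhouette matches the prediction to within 0.5 px, so the bearing is centred in the tool. Next I'll check the vise's position against the side view using the knob and the bed corners.

```bash
python3 - <<'E'
from h import *
S=cv2.imread("pics/side0.png")
m=mask(S,(5,150,90),(25,255,255),(395,265,445,320));c=cv2.morphologyEx(m,cv2.MORPH_CLOSE,np.ones((5,5)));c=big(c).reshape(-1,2);print(c.min(0),c.max(0))
H=ring("side",(614.6,-136),48,28,22);print(H.min(0),H.max(0))
m=mask(S,(100,120,40),(125,255,255),(300,240,460,355));q=np.vstack([a for a in cv2.findContours(m,0,1)[0] if cv2.contourArea(a)>20]).reshape(-1,2)
for i,f in((0,np.argmin),(0,np.argmax),(1,np.argmax)): print(q[f(q[:,i])])
N=np.array([572.8,-45.1]);X=np.array([-.418,.908]);Y=np.array([-.908,-.418])
for x,y in((80,50),(-140,-50),(-140,50),(80,-50)): print(x,y,pix("side",[[*(N+x*X+y*Y),18],[*(N+x*X+y*Y),0]]).ravel())
E
```

```text
[401 275] [435 308]
[400.39518453 273.55215214] [435.35406587 308.97820431]
[308 266]
[452 314]
[411 353]
80 50 [307.52758634 264.0139852  306.9831864  271.7497976 ]
-140 -50 [453.21160228 311.809879   450.33242209 319.88536814]
-140 50 [414.66773964 345.93331166 412.1723636  354.19275513]
80 -50 [346.50394214 242.08822094 345.5044319  249.55711941]
```

Both views agree to within about 1 mm, so the nest is at (572.8,-45.1). I'll correct x and lower to 6 mm above the bed.

Emit:
step_arm([
  [0.0015,0,-0.01,0,0,0,0.4],
  [0.0015,0,-0.02,0,0,0,0.4],
  [0.0015,0,-0.03,0,0,0,0.4],
  [0.0015,0,-0.04,0,0,0,0.4],
  [0.0015,0,-0.048,0,0,0,0.4],
  [0.0015,0,-0.055,0,0,0,0.4],
  [0.0015,0,-0.055,0,0,0,0.4],
  [0.0015,0,-0.055,0,0,0,0.4],
  [0.0015,0,-0.055,0,0,0,0.4],
])

```text
time_s: 6.48
eef_pos: [573.2, -44.5, 24.7]
tool_rot: [0.0, 0.54, 0.842, 0.0]
contact_force: [-0.5, 0.4, -1.4]
opening: 0.584
grasp_force: 62.9
```

Emit:
step_arm([
  [0,0,-0.002,0,0,0,0.4],
  [0,0,-0.004,0,0,0,0.4],
  [0,0,-0.0055,0,0,0,0.4],
  [0,0,-0.0065,0,0,0,0.4],
  [0,0,-0.0065,0,0,0,0.4],
])

```text
time_s: 7.1
eef_pos: [572.6, -44.5, 18.2]
tool_rot: [-0.0, 0.54, 0.842, -0.0]
contact_force: [-2.7, 0.7, 3.6]
opening: 0.586
grasp_force: 63.4
```

It is resting lightly on the bed (about 4 N). I'll let go, wait and lift.

Emit:
step_arm([
  [0,0,0,0,0,0,0.65],
  [0,0,0,0,0,0,0.75],
  [0,0,0,0,0,0,0.9],
  [0,0,0,0,0,0,0.9],
  [0,0,0,0,0,0,0.9],
  [0,0,0.01,0,0,0,0.9],
  [0,0,0.03,0,0,0,0.9],
  [0,0,0.06,0,0,0,1],
  [0,0,0.1,0,0,0,1],
  [0,0,0.12,0,0,0,1],
  [0,0,0.12,0,0,0,1],
])

```text
time_s: 8.48
eef_pos: [575.2, -44.8, 141.6]
tool_rot: [0.003, 0.54, 0.842, 0.001]
contact_force: [-0.1, -0.5, -0.1]
opening: 1.0
grasp_force: 0.0
```

```bash
python3 - <<'E'
from h import *
s=robot.observe(); print(s['time_s'],s['eef_pos'],s['contact_force'],s['joint_pos'])
S=optics.snapshot("side")
cv2.imwrite("pics/s5.png",cv2.resize(S[200:350,300:460],(640,600),interpolation=2))
H=ring("side",(572.8,-45.1),18);print(H.min(0),H.max(0))
E
```

```text
8.475 [575.18682577 -44.83399937 141.63779167] [-0.05490113 -0.54829907 -0.12365949] [-1.53260833e-01  3.13766464e-01  1.82447737e+00  1.62748043e-06
  9.96188259e-01 -5.84305070e-01]
[345.98341035 258.18894072] [378.80514421 287.42788647]
```

View pics/s5.png

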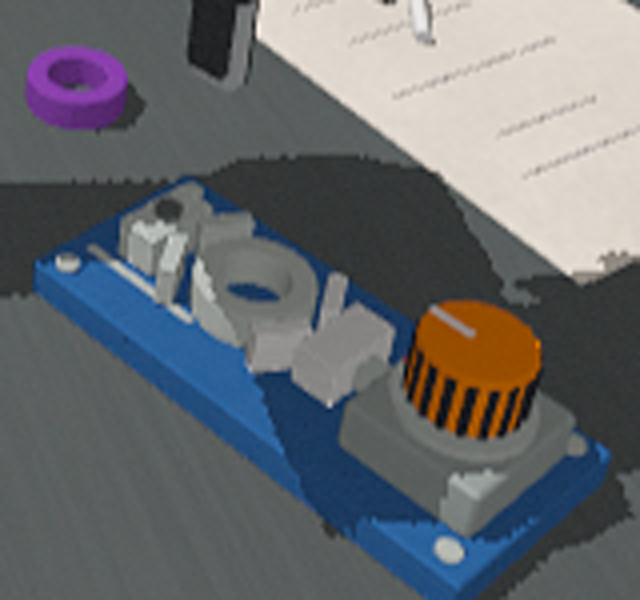

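The bearing lies flat in the nest, let go, at crop (257,290), between the jaw at (330,345) and the stop at (185,240). The clutch mark is unchanged.

Next is the knob at (614.6,-136). Joint 6 has room for one long clockwise stroke.

Emit:
step_arm([
  [0.021,-0.046,0,0,0,0,1],
  [0.0415,-0.0915,0,0,0,0,1],
  [0.0415,-0.0915,-0.03,0,0,0,1],
  [0.0415,-0.0915,-0.055,0,0,0,1],
  [0.0415,-0.0915,-0.055,0,0,0,1],
  [0.0415,-0.0915,-0.055,0,0,0,1],
  [0.0415,-0.0915,-0.055,0,0,0,1],
  [0.0415,-0.0915,-0.055,0,0,0,1],
])

```text
time_s: 9.52
eef_pos: [615.1, -136.1, 84.1]
tool_rot: [0.001, 0.539, 0.842, 0.0]
contact_force: [0.3, -0.2, 0.0]
opening: 1.001
grasp_force: 0.0
```

Emit:
step_arm([
  [-0.0005,0,-0.015,0,0,0,1],
  [-0.0005,0,-0.028,0,0,0,1],
  [-0.0005,0,-0.034,0,0,0,1],
  [-0.0005,0,-0.034,0,0,0,1],
  [-0.0005,0,-0.034,0,0,0,0.7],
  [-0.0005,0,-0.034,0,0,0,0.55],
  [-0.0005,0,-0.034,0,0,0,0.3],
  [-0.0005,0,-0.034,0,0,0,0.3],
  [-0.0005,0,-0.034,0,0,0,0.3],
  [-0.0005,0,-0.034,0,0,0,0.3],
])

```text
time_s: 10.78
eef_pos: [613.6, -136.4, 49.8]
tool_rot: [-0.0, 0.539, 0.842, -0.0]
contact_force: [-3.2, -0.6, 6.0]
opening: 0.495
grasp_force: 60.9
```

```bash
cat > o.py <<'E'
from h import *
s=robot.observe(); q=s['tool_rot']; print(s['time_s'],s['eef_pos'].round(1),"F",s['contact_force'].round(1),"M",s['ft_torque'].round(3),"e6",s['joint_efforts'][5].round(3),"j6",s['joint_pos'][5].round(3),"yaw",round(2*np.arctan2(q[2],q[1]),3),s['opening'].round(3),s['grasp_force'].round(1))
E
python3 o.py
```

```text
Traceback (most recent call last):
  File "o.py", line 2, in <module>
    s=robot.observe(); q=s['tool_rot']; print(s['time_s'],s['eef_pos'].round(1),"F",s['contact_force'].round(1),"M",s['ft_torque'].round(3),"e6",s['joint_efforts'][5].round(3),"j6",s['joint_pos'][5].round(3),"yaw",round(2*np.arctan2(q[2],q[1]),3),s['opening'].round(3),s['grasp_force'].round(1))
                                                                                                                                                                                                                                                       ^^^^^^^^^^^^^^^^^^
AttributeError: 'float' object has no attribute 'round'
```

Gripped on the knob: opening 0.495 is about 42 mm, against 44. First I'll turn 0.6 rad clockwise, which is before any seating.

Emit:
step_arm([
  [0,0,0,0,0,-0.1,0.3],
  [0,0,0,0,0,-0.2,0.3],
  [0,0,0,0,0,-0.3,0.3],
  [0,0,0,0,0,-0.4,0.3],
  [0,0,0,0,0,-0.5,0.3],
  [0,0,0,0,0,-0.6,0.3],
])

```text
time_s: 11.52
eef_pos: [614.1, -136.3, 49.8]
tool_rot: [0.001, 0.765, 0.644, -0.0]
contact_force: [-1.6, 0.1, 4.7]
opening: 0.49
grasp_force: 60.9
```

```bash
sed -i "s/s\['opening'\].round(3),s\['grasp_force'\].round(1)/s['opening'],s['grasp_force']/" o.py
cat >> o.py <<'E'
S=optics.snapshot("side")
m=mask(S,(0,0,95),(180,50,255),(340,250,400,310)); cv2.imwrite("pics/last.png",cv2.resize(S[200:350,300:460],(640,600),interpolation=2))
E
python3 o.py
```

```text
11.525 [ 614.1 -136.3   49.8] F [-1.6  0.1  4.7] M [-0.068  0.361  0.27 ] e6 -0.294 j6 -0.116 yaw 1.4 0.49008255281294866 60.92476844787598
```

Emit:
step_arm([
  [0,0,0,0,0,-0.06,0.3],
  [0,0,0,0,0,-0.12,0.3],
  [0,0,0,0,0,-0.18,0.3],
])

```text
time_s: 11.95
eef_pos: [614.2, -136.4, 49.8]
tool_rot: [0.001, 0.819, 0.574, 0.0]
contact_force: [-2.2, -1.3, 5.1]
opening: 0.494
grasp_force: 61.1
```

```bash
python3 o.py
```

```text
11.95 [ 614.2 -136.4   49.8] F [-2.2 -1.3  5.1] M [-0.093  0.337  0.221] e6 -0.086 j6 0.062 yaw 1.222 0.4944992064114188 61.111425161361694
```

Emit:
step_arm([
  [0,0,0,0,0,-0.05,0.3],
  [0,0,0,0,0,-0.1,0.3],
  [0,0,0,0,0,-0.15,0.3],
])

```text
time_s: 12.38
eef_pos: [614.3, -136.4, 49.8]
tool_rot: [0.001, 0.86, 0.511, 0.0]
contact_force: [-2.1, -0.4, 4.4]
opening: 0.5
grasp_force: 61.1
```

```bash
python3 o.py
```

```text
12.375 [ 614.3 -136.4   49.8] F [-2.1 -0.4  4.4] M [-0.074  0.279  0.239] e6 -0.034 j6 0.211 yaw 1.073 0.49952422727901064 61.091694831848145
```

Emit:
step_arm([
  [0,0,0,0,0,-0.05,0.3],
  [0,0,0,0,0,-0.1,0.3],
  [0,0,0,0,0,-0.15,0.3],
])

```text
time_s: 12.8
eef_pos: [614.4, -136.5, 49.8]
tool_rot: [0.001, 0.895, 0.445, 0.0]
contact_force: [-1.0, -0.7, 4.8]
opening: 0.5
grasp_force: 61.1
```

```bash
python3 o.py
```

```text
12.8 [ 614.4 -136.5   49.8] F [-1.  -0.7  4.8] M [-0.105  0.351  0.312] e6 0.062 j6 0.361 yaw 0.923 0.5001865779550886 61.14625811576843
```

View pics/last.png

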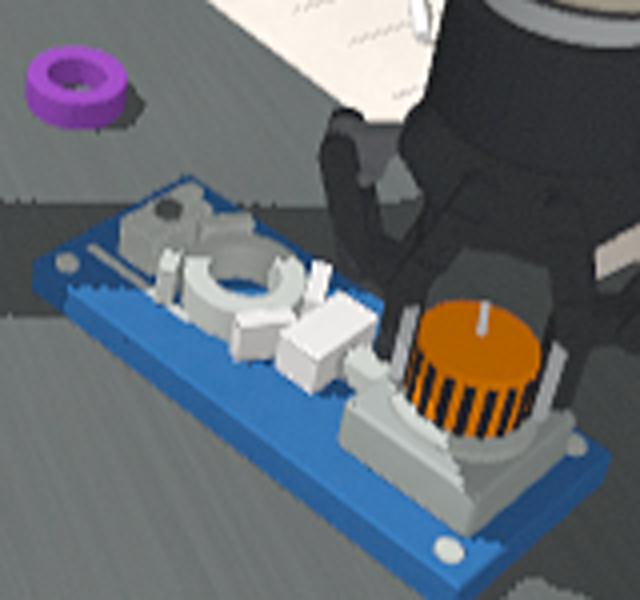

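The knob mark has turned to (483,318). The jaw has pushed the bearing up against the stop, and the torque is starting to climb (0.31). I'll take small steps now.

Emit:
step_arm([
  [0,0,0,0,0,-0.04,0.3],
  [0,0,0,0,0,-0.08,0.3],
])

```text
time_s: 13.1
eef_pos: [614.5, -136.5, 49.8]
tool_rot: [0.001, 0.912, 0.41, 0.0]
contact_force: [-2.4, -2.1, 4.6]
opening: 0.496
grasp_force: 61.1
```

```bash
python3 o.py
```

```text
13.1 [ 614.5 -136.5   49.8] F [-2.4 -2.1  4.6] M [-0.167  0.36   0.404] e6 0.193 j6 0.44 yaw 0.844 0.4955540783301491 61.12508296966553
```

Torque 0.40, near the crest.

Emit:
step_arm([
  [0,0,0,0,0,-0.04,0.3],
  [0,0,0,0,0,-0.08,0.3],
])

```text
time_s: 13.4
eef_pos: [614.6, -136.6, 49.9]
tool_rot: [0.001, 0.928, 0.373, 0.001]
contact_force: [-1.6, -1.6, 5.7]
opening: 0.494
grasp_force: 61.1
```

```bash
python3 o.py
```

```text
13.4 [ 614.6 -136.6   49.9] F [-1.6 -1.6  5.7] M [-0.164  0.275  0.235] e6 0.054 j6 0.52 yaw 0.764 0.49446189210224006 61.091827154159546
```

The torque is falling, so the crest is passed. I'll turn a little further into the click.

Emit:
step_arm([
  [0,0,0,0,0,-0.04,0.3],
  [0,0,0,0,0,-0.08,0.3],
  [0,0,0,0,0,-0.08,0.3],
])

```text
time_s: 13.82
eef_pos: [614.6, -136.6, 49.8]
tool_rot: [0.001, 0.942, 0.335, 0.001]
contact_force: [-2.2, -1.1, 4.9]
opening: 0.502
grasp_force: 61.2
```

```bash
python3 o.py
```

```text
13.825 [ 614.6 -136.6   49.8] F [-2.2 -1.1  4.9] M [-0.177  0.286  0.015] e6 0.004 j6 0.6 yaw 0.683 0.5022806871676369 61.150052547454834
```

The torque fell to about zero: it has clicked. I'll add 0.05 rad for margin, then release and lift.

Emit:
step_arm([
  [0,0,0,0,0,-0.05,0.3],
  [0,0,0,0,0,-0.05,0.3],
  [0,0,0,0,0,-0.05,0.6],
  [0,0,0,0,0,-0.05,0.9],
  [0,0,0,0,0,-0.05,0.9],
  [0,0,0,0,0,-0.05,0.9],
  [0,0,0.01,0,0,-0.05,0.9],
  [0,0,0.03,0,0,-0.05,1],
  [0,0,0.06,0,0,-0.05,1],
  [0,0,0.1,0,0,-0.05,1],
  [0,0,0.15,0,0,-0.05,1],
  [0,0,0.15,0,0,-0.05,1],
])

```text
time_s: 15.38
eef_pos: [618.2, -137.3, 207.0]
tool_rot: [0.004, 0.95, 0.311, 0.006]
contact_force: [1.1, 0.6, 0.2]
opening: 1.001
grasp_force: 0.0
```

```bash
python3 o.py
```

```text
15.375 [ 618.2 -137.3  207. ] F [1.1 0.6 0.2] M [ 0.046 -0.014 -0.008] e6 0.0 j6 0.652 yaw 0.632 1.001243707778818 0.0
```

View pics/last.png

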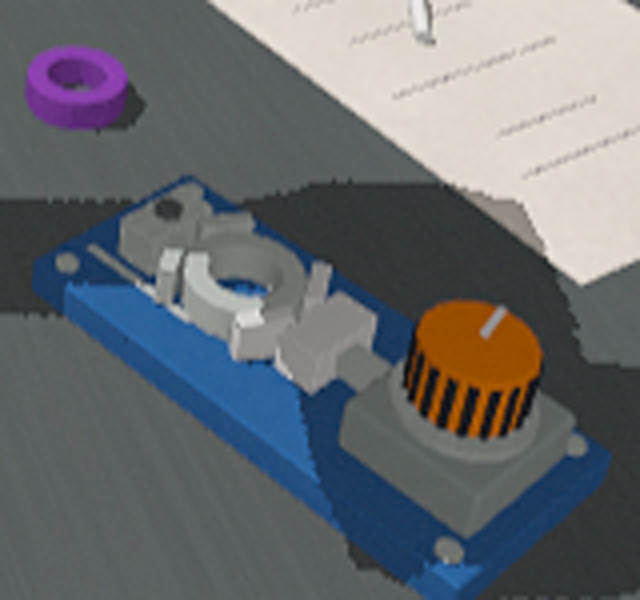

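The bearing lies flat between the jaw and the stop at crop (245,285). The knob mark sits past the click at (493,322) and the robot is clear, so I'll hand in.

```bash
python3 -c "
from workcell import robot
print(robot.job_done())"
```

```text
the job is handed in; nothing more can be done
None
```

I handed the job in at 15.4 s: the bearing is flat in the blue clamp and pushed against the stop, the knob was turned through one click (torque peaked at 0.40 N m, then fell to about zero), and the arm is clear; the hand-in gave no verdict.

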